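# Tip the standing book into the copy frame

## Robot

A 6-joint arm with a two-finger parallel gripper is mounted at the origin on a cart in front of the work surface, level with it; the furniture and walls round the work are solid. World frame = base frame: x ahead of the robot, y to its left, z up, the work surface at z = 0. Lengths are in m, angles in rad, forces in N, time in s.
With the tool pointing down it reaches from about 0.375 to 0.925 m from the base axis. Payload 5.7 kg.
Tool frame: the origin (TCP) lies at the very end of the fingers, on their centre line; the grasp point (between the pads) lies 19 mm behind it; z points along the fingers, y is the line along which they close (so a half turn about z gives the same grasp; the last joint's range is limited). The gripper opens to 88 mm and grips with 3 to 60 N. Pads are 20 mm wide; open, the fingers measure 115 mm over their backs; the gripper's body (75 mm by 178 mm) begins 61 mm behind the grasp point.
Start: joints at [0.609, 0.359, 1.51, -0, 1.272, -0.115], TCP at [0.449, 0.397, 0.223] pointing down, gripper open.
Joint ranges: [-2.97, 2.97], [-1.01, 2.36], [0.21, 2.38], [-0.96, 4.11], [0.2, 2.71], [-2.98, 2.98]. Speed limits (rad/s): [2.39, 2.39, 3.14, 3.14, 3.14, 3.14].

## Interface

Orientations are given as a 3x3 rotation matrix whose columns are the frame's x, y, z axes.
In Python, from workcell import observe, snapshot, finish_job gives the robot as it stands.
- The arm moves only by the tool jog_arm, never from a script. Its argument "series" is a list of rows, each an object with "jaw": the closure in counts, from 0 (fully open) to 255 (shut); "offset": the shift along the tool's x, y, z in m, a list of three; "dr": the turn, a rotation vector about the tool's x, y, z in rad, a list of three. A call has 1 to 20 rows; each row is the pose to reach, as a shift and turn from the pose commanded when the call began, along the tool's axes at that moment; what a row does not reach only later rows make up. A row lasts 1/8 s, in which the tool goes at most 62.5 mm and 10.7 degrees, less where a joint would pass 70% of its speed; a pose out of reach is approached as far as the arm can. A call with a gripper value outside its range is refused whole. The fingers move at their own pace and stop on an object; "grip_force" is the grip in N (left out, the last holds). Time passes only in rows, so rows that repeat a pose let the fingers close. It gives the time, the measured TCP pose, the force, the opening and the grip force at its end, in the units of the state.
- observe(): the state, without advancing time (a new reading comes with each control period).
- snapshot(name): name is "side" or "top"; returns a dict with "img" (384x512x3 uint8, red, green, blue), "intrinsics" (3x3 intrinsics, pixels), "cam_to_world" (4x4, takes a point from camera to world coordinates). Camera axes: x right, y up, looking along -z (the intrinsics and any distortion apply to the point x, -y, -z); pixel columns grow to the right and rows downward; lengths in m; the calibration is good to about 2 mm. A picture is of the moment at which its call begins. There is no depth.
- finish_job(): hands the job in; it is judged then, once.
The state is a dict: "t": time; "joints": joint angles; "dq": joint speeds; "joint_torque": joint torques, N m; "tool_pos": TCP position; "orientation": TCP orientation; "force": force on the tool from outside, world axes, zero at the start; "wrist_torque": the same for the moment, N m; "width": opening from 0.0 (shut) to 1.0 (fully open); "grasp_force": force on a finger pad.
Only numpy, scipy, OpenCV 4.12 (cv2) and the standard library are available. Lean on these libraries where they do the work, as an engineer would, in place of code of your own. Each camera call takes 0.05 s, during which the arm holds its last target. There are 200 camera calls.

## Task

The thick book standing on end on the grey copying mat has to lie in the white frame for the overhead camera. With the fingers, push it low and slide it along the mat, still standing, until the foot of its leading face has just crossed the near line of the frame; then push it high so that it topples forward and lies flat, front cover up, inside the frame. Only push it, never pick it up or tip it backward, leave the things around it where they are, and draw the hand away at the end.

Things in the scene. Friction and masses are not known exactly. Their poses are not given: they have to be found in the camera images.
- mat: Grey copying mat, fixed, 2 mm thick, x -230 to 125, y -100 to 100 mm, white printed frame. Origin: centre of the frame at desk height; x: the way the book slides and topples (yellow chevrons behind the frame point along it), z up. Frame line 6 mm wide, outer edges at x +-116, y +-91 mm. The book starts behind the near line (x -113 mm), leading face at x -190 to -165 mm, roughly centred and square.
- book: Thick paperback, black front with red and pale discs, pale back, 161 x 114 x 36 mm, about 0.4 kg, standing on its 114 x 36 mm end, 161 mm tall. Origin: centre of the back cover = leading face, 80 mm above the foot. x: foot to head (up while standing); y: across the width; z: back cover to front cover, which stands 36 mm along z, away from the frame, and is the face to push. Lying, z is up.
- book_foot_left (a point): Corner of the back cover at the foot, at book (-80, 57, 0) mm: left end of the leading foot edge, on the mat while it stands. Pushed by fingertips close to the mat the book slides upright. A gripper pointing straight down would touch the upper half with its wide  lean it back some 30 degrees, tips forward.
- book_foot_right (a point): As book_foot_left, at book (-80, -57, 0) mm: right end of the leading foot edge.
- book_head_left (a point): Corner of the back cover at the head, at book (80, 57, 0) mm: at the top while it stands. Pushed 120 mm or more above the mat the book tips about its leading foot edge, and falls by itself once its top has moved some 40 mm.
- book_head_right (a point): As book_head_left, at book (+80, -57, 0) mm.
- mouse: White wireless mouse, 104 x 62 x 35 mm, loose bystander. Origin: centre of its underside, z up.
- glue_stick: Blue glue stick standing upright, 24 mm across, 70 mm tall, loose bystander. Origin: centre of its foot, z up.
- seal: Small black round stamp standing upright, 13 mm across, 60 mm tall, loose bystander. Origin: centre of its foot, z up.
- stapler: Blue desk stapler, 34 x 125 x 45 mm, loose bystander. Origin: centre of its underside, long side along its y, z up.

How it is judged:
By the outcome, as a careful person would: the job done as asked, in the order asked, and still so for the second after the job is handed in, with the robot touching nothing.
It also fails if it takes over 45 s, if anything falls off the work surface, if the arm or the gripper's body presses on something with over 40 N, if the wrist force passes 120 N, or if a joint passes its speed limit or range.

## Working session

There is one attempt and no reset: what is moved stays moved. The work goes in short steps, Python scripts to look and compute and a tool call to move; the robot and the scene stay as the last step left them, time stands still between calls to the robot, and variables do not carry over. Pictures are saved under pics/ and viewed, at most 10 in all, crops included, and the job is handed in when it is done.

Besides the shell and the picture viewer there is one more tool, called as name(argument=value, ...) on one line, values as JSON. jog_arm: Moves the arm, as the interface text tells. Its arguments: {"type":"object","properties":{"series":{"type":"array"},"grip_force":{"type":"number"}},"required":["series"]}

```bash
mkdir -p pics; ls
python3 - <<'E'
from workcell import observe, snapshot
import cv2
o=observe(); print(o)
for n in("side","top"):
    s=snapshot(n); cv2.imwrite(f"pics/{n}0.png",s["img"][:,:,::-1]); print(n,s["intrinsics"],s["cam_to_world"].round(4) if hasattr(s["cam_to_world"],'round') else s["cam_to_world"], [k for k in s])
E
```

```text
pics
{'t': 0.0, 'joints': array([ 6.08909318e-01,  3.59490184e-01,  1.51143406e+00, -4.57586021e-06,
        1.27247927e+00, -1.15078694e-01]), 'dq': array([ 0.00029866, -0.00100347,  0.00116778, -0.00058929, -0.00149406,
       -0.00063274]), 'joint_torque': array([ 1.33463778e-03, -5.15383244e+01, -2.70725459e+01,  6.75063673e-02,
        3.49336804e-02, -1.38138676e-04]), 'tool_pos': array([0.44893216, 0.39703334, 0.22181779]), 'orientation': array([[-6.62378491e-01,  7.49167896e-01, -1.48289376e-03],
       [ 7.49169336e-01,  6.62377706e-01, -1.03934890e-03],
       [ 2.03588938e-04, -1.79938089e-03, -9.99998360e-01]]), 'force': array([ 0.66087864, -0.15999574, -0.09733853]), 'wrist_torque': array([-0.05498457, -0.01200909, -0.01966435]), 'grasp_force': 0.0, 'width': 0.9988099302779541}
side [[397.20487455   0.         250.58069416]
 [  0.         397.20487455 190.43955295]
 [  0.           0.           1.        ]] [[-0.9732  0.14   -0.1825  0.3931]
 [-0.2291 -0.5179  0.8242  1.1694]
 [ 0.0209  0.8439  0.5361  0.7256]
 [ 0.      0.      0.      1.    ]] ['img', 'intrinsics', 'cam_to_world']
top [[498.4882175    0.         249.37736173]
 [  0.         498.4882175  196.98749086]
 [  0.           0.           1.        ]] [[ 2.3200e-02  9.7460e-01 -2.2270e-01  2.2620e-01]
 [-9.9970e-01  2.2300e-02 -6.4000e-03  2.4300e-01]
 [-1.3000e-03  2.2280e-01  9.7490e-01  1.7011e+00]
 [ 0.0000e+00  0.0000e+00  0.0000e+00  1.0000e+00]] ['img', 'intrinsics', 'cam_to_world']
```

View pics/side0.png

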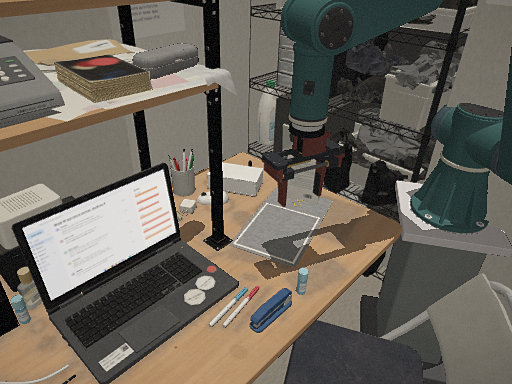

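View pics/top0.png

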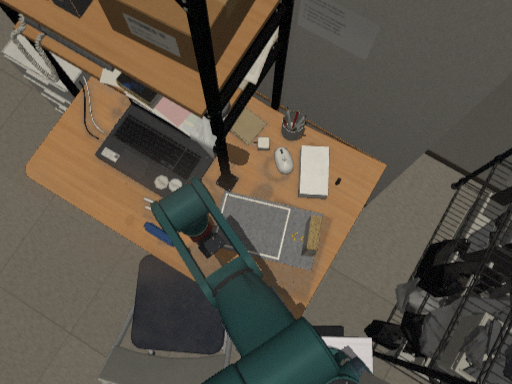

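The side view shows the arm standing in front of the book, with the frame at about (280,232), the stapler at (270,312) and the glue stick at (302,280). The top view shows the book at (313,235) on the mat, the frame around (257,226), the mouse at (284,160), the seal at (338,181) and a rack post at (226,182). The book has to move towards image left, which is about world +y.

```bash
cat > h.py <<'E'
import numpy as np, cv2
from workcell import observe, snapshot
def ray(s,uv):
    K=np.array(s["intrinsics"]);T=np.array(s["cam_to_world"])
    p=np.linalg.inv(K)@np.array([uv[0],uv[1],1.]); d=T[:3,:3]@np.array([p[0],-p[1],-p[2]])
    return T[:3,3],d
def onz(s,uv,z):
    o,d=ray(s,uv); return o+d*(z-o[2])/d[2]
def tri(s1,u1,s2,u2):
    o1,d1=ray(s1,u1);o2,d2=ray(s2,u2)
    t=np.linalg.lstsq(np.c_[d1,-d2],o2-o1,rcond=None)[0]
    a=o1+t[0]*d1;b=o2+t[1]*d2; return (a+b)/2,np.linalg.norm(a-b)
def proj(s,P):
    K=np.array(s["intrinsics"]);T=np.array(s["cam_to_world"])
    q=T[:3,:3].T@(np.array(P)-T[:3,3]); q=K@np.array([q[0],-q[1],-q[2]]); return q[:2]/q[2]
E
python3 - <<'E'
from h import *
t=snapshot("top"); c=t["img"][130:290,185:385,::-1]
cv2.imwrite("pics/t1.png",cv2.resize(c,None,fx=4,fy=3.75,interpolation=cv2.INTER_CUBIC)) if 0 else cv2.imwrite("pics/t1.png",cv2.resize(c[:150],None,fx=4,fy=4,interpolation=cv2.INTER_CUBIC))
for n,uv in dict(book=(313,235),fr_tl=(228,196),fr_tr=(291,207),fr_b=(279,257),mouse=(284,160),seal=(338,181),post=(226,182)).items(): print(n,onz(t,uv,0.002).round(3))
E
```

```text
book [0.486 0.033 0.002]
fr_tl [0.616 0.329 0.002]
fr_tr [0.582 0.109 0.002]
fr_b [0.407 0.149 0.002]
mouse [0.752 0.134 0.002]
seal [ 0.679 -0.056  0.002]
post [0.667 0.338 0.002]
```

View pics/t1.png

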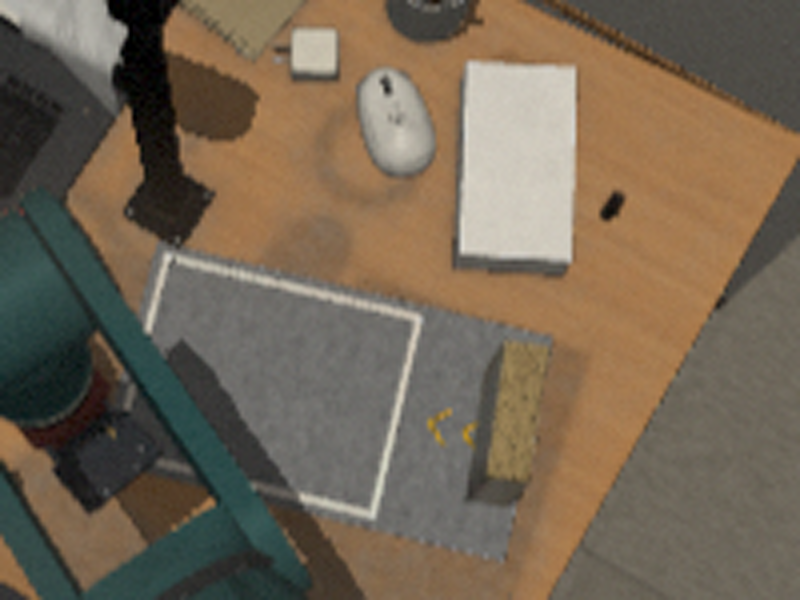

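The crop shows the near line with outer corners at crop pixels (421,317) and (374,519). The book's top is at (503..552, 341..482) and its leading-left foot is near (467,498).

Run:
```python
from h import *
t=snapshot("top"); s=snapshot("side")
px=lambda x,y:(185+(x+.5)/4-.5,130+(y+.5)/4-.5)
C={n:onz(t,px(*p),z)[:2] for n,p,z in [("nr",(421,317),.002),("nl",(374,519),.002),("fr",(166,254),.002),("hlR",(503,341),.163),("htR",(552,343),.163),("htL",(527,482),.163),("hlL",(488,480),.163),("fL",(467,500),.002),("mR",(553,337),.002),("mL",(503,560),.002)]}
for k,v in C.items(): print(k,v.round(4))
print("near len",np.linalg.norm(C["nr"]-C["nl"]),"side",np.linalg.norm(C["nr"]-C["fr"]))
d=C["fr"]-C["nr"]; e=C["nl"]-C["nr"]
print("ang x",np.degrees(np.arctan2(d[1],d[0])),"from near line",np.degrees(np.arctan2(e[1],e[0]))+90)
for n,uv,z in [("glue",(301,293),0),("glue top",(304,269),.07),("stapler",(270,318),.02),("post",(217,242),0)]: print(n,onz(s,uv,z).round(3))
```

```text
nr [0.5753 0.1124]
nl [0.3992 0.1515]
fr [0.6265 0.336 ]
hlR [0.5245 0.0604]
htR [0.5237 0.022 ]
htL [0.4141 0.0423]
hlL [0.4149 0.0724]
fL [0.4172 0.0725]
mR [ 0.5602 -0.0021]
mL [0.3672 0.042 ]
near len 0.18033761362243272 side 0.22929852789575586
ang x 77.10250198090783 from near line 257.49872440764216
glue [ 0.415  0.475 -0.   ]
glue top [0.416 0.465 0.07 ]
stapler [0.472 0.584 0.02 ]
post [0.67  0.343 0.   ]
```

jog_arm(series=[{"jaw": 100, "offset": [0, 0, -0.05], "dr": [0, 0, 0]}, {"jaw": 100, "offset": [-0.03, -0.03, -0.08], "dr": [0, 0, 0.1]}, {"jaw": 100, "offset": [-0.07, -0.06, -0.08], "dr": [0, 0, 0.24]}, {"jaw": 100, "offset": [-0.11, -0.1, -0.08], "dr": [0, 0, 0.38]}, {"jaw": 100, "offset": [-0.15, -0.135, -0.08], "dr": [0, 0, 0.52]}, {"jaw": 100, "offset": [-0.19, -0.17, -0.08], "dr": [0, 0, 0.66]}, {"jaw": 100, "offset": [-0.23, -0.205, -0.08], "dr": [0, 0, 0.8]}, {"jaw": 100, "offset": [-0.27, -0.24, -0.08], "dr": [0, 0, 0.946]}, {"jaw": 100, "offset": [-0.312, -0.274, -0.08], "dr": [0, 0, 0.946]}, {"jaw": 100, "offset": [-0.312, -0.274, -0.08], "dr": [0, 0, 0.946]}, {"jaw": 100, "offset": [-0.312, -0.274, -0.08], "dr": [0, 0, 0.946]}, {"jaw": 100, "offset": [-0.312, -0.274, -0.08], "dr": [0, 0, 0.946]}])

```text
t: 1.75
tool_pos: [0.4507, -0.0165, 0.3026]
orientation: [[0.218, 0.976, -0.0], [0.976, -0.218, 0.0], [0.0, -0.0, -1.0]]
force: [0.9, 0.4, 0.7]
width: 0.611
grasp_force: 0.0
```

jog_arm(series=[{"jaw": 100, "offset": [0, 0, 0], "dr": [0, 0.13, 0]}, {"jaw": 100, "offset": [0, 0, 0], "dr": [0, 0.26, 0]}, {"jaw": 100, "offset": [0, 0, 0], "dr": [0, 0.39, 0]}, {"jaw": 100, "offset": [0, 0, 0], "dr": [0, 0.52, 0]}, {"jaw": 100, "offset": [0, 0, 0], "dr": [0, 0.52, 0]}])

```text
t: 2.38
tool_pos: [0.4505, -0.0182, 0.3017]
orientation: [[0.194, 0.975, 0.108], [0.846, -0.222, 0.485], [0.497, -0.003, -0.868]]
force: [-0.6, -0.8, -0.3]
width: 0.607
grasp_force: 0.0
```

Run:
```python
from h import *
o=observe(); print(o["joints"].round(3),o["tool_pos"].round(4))
t=snapshot("top"); s=snapshot("side")
a=cv2.resize(t["img"][190:290,210:343,::-1],None,fx=6,fy=6,interpolation=cv2.INTER_CUBIC)
b=cv2.resize(s["img"][120:280,200:400,::-1],None,fx=4,fy=3.75 if 0 else 4,interpolation=cv2.INTER_CUBIC)[:600]
cv2.imwrite("pics/t2.png",a);cv2.imwrite("pics/s2.png",b)
```

```text
[-0.612  0.122  1.763  0.479  1.484 -0.485] [ 0.4505 -0.0182  0.3017]
```

View pics/s2.png

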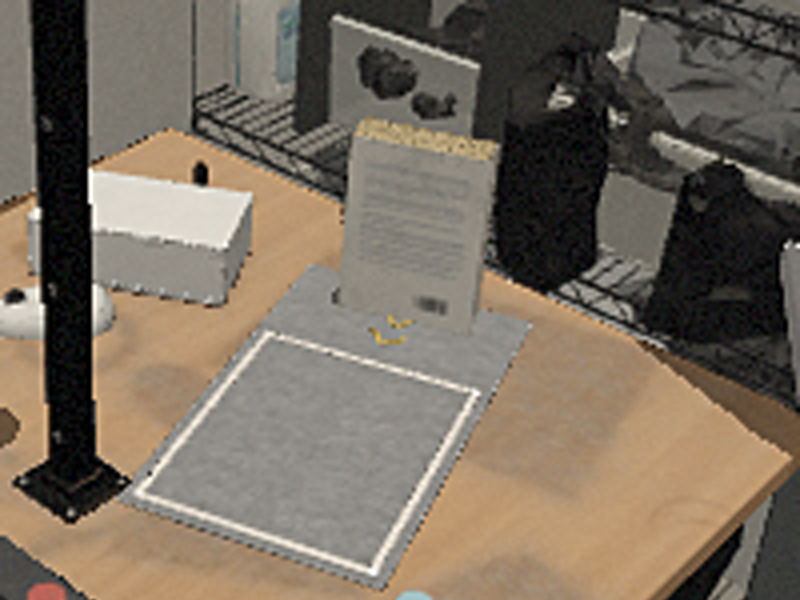

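The side crop shows the book's foot corners at (340,304) and (472,332), and its leading top corners at about (352,142) and (495,160). The frame corners are at (268,331), (481,390), (133,497) and (377,575).

Run:
```python
from h import *
t=snapshot("top"); s=snapshot("side")
ps=lambda x,y:(200+(x+.5)/4-.5,120+(y+.5)/4-.5)
pt=lambda x,y:(185+(x+.5)/4-.5,130+(y+.5)/4-.5)
c=np.array([.5126,.2444]);a=np.radians(77.3);R=np.array([[np.cos(a),np.sin(a)],[-np.sin(a),np.cos(a)]])
fr=lambda P:(R@(P[:2]-c)*1000).round(1)
for n,p,z in [("fR",(340,304),.002),("fL",(472,332),.002),("hR",(352,142),.163),("hL",(495,160),.163),("nr",(268,331),.002),("nl",(481,390),.002),("fr",(133,497),.002),("fl",(377,575),.002)]: print(n,fr(onz(s,ps(*p),z)))
for n,p,q in [("hL",(495,160),(488,480)),("hR",(352,142),(503,341)),("fL",(472,332),(467,500)),("nr",(268,331),(421,317)),("nl",(481,390),(374,519))]:
    P,e=tri(s,ps(*p),t,pt(*q)); print("tri",n,fr(P),P[2].round(4),e.round(4))
def w(x,y): return (c+R.T@np.array([x,y])/1000).round(4)
print(w(-270,3),w(-232,3),w(-255,3))
```

```text
fR [-179.   -50.2]
fL [-190.4   61. ]
hR [-161.5  -44.9]
hL [-185.4   62.1]
nr [-114.2  -87.2]
nl [-116.6   92. ]
fr [119.2 -86.8]
fl [115.1  93.7]
tri hL [-189.7   59.1] 0.1608 0.0038
tri hR [-177.9  -52.3] 0.1542 0.0033
tri fL [-189.1   58.3] 0.0029 0.0059
tri nr [-115.3  -89. ] 0.0012 0.0026
tri nl [-115.7   91.2] 0.0027 0.0019
[ 0.4503 -0.0183] [0.4587 0.0187] [ 0.4536 -0.0037]
```

View pics/t2.png

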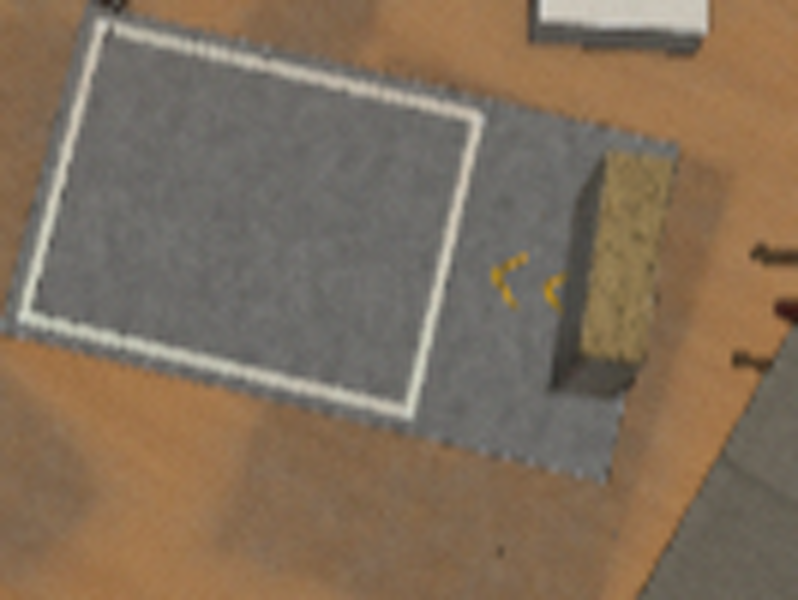

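The top crop shows the book yawed about 5° counterclockwise relative to the frame, with nothing behind it. Two spread fingers will square it, so I'm lowering them behind it.

jog_arm(series=[{"jaw": 100, "offset": [-0.02, 0, 0.035], "dr": [0, 0, 0]}, {"jaw": 100, "offset": [-0.044, 0, 0.077], "dr": [0, 0, 0]}, {"jaw": 100, "offset": [-0.068, 0, 0.119], "dr": [0, 0, 0]}, {"jaw": 100, "offset": [-0.092, 0, 0.161], "dr": [0, 0, 0]}, {"jaw": 100, "offset": [-0.114, 0, 0.2], "dr": [0, 0, 0]}, {"jaw": 100, "offset": [-0.13, 0, 0.227], "dr": [0, 0, 0]}, {"jaw": 100, "offset": [-0.141, 0, 0.2465], "dr": [0, 0, 0]}, {"jaw": 100, "offset": [-0.141, 0, 0.2465], "dr": [0, 0, 0]}, {"jaw": 100, "offset": [-0.141, 0, 0.2465], "dr": [0, 0, 0]}])

```text
t: 3.7
tool_pos: [0.4515, -0.0174, 0.0195]
orientation: [[0.189, 0.976, 0.109], [0.847, -0.219, 0.484], [0.496, 0.001, -0.868]]
force: [-0.3, 0.2, -1.4]
width: 0.609
grasp_force: 0.0
```

jog_arm(series=[{"jaw": 100, "offset": [0.0087, 0, 0.005], "dr": [0, 0, 0]}, {"jaw": 100, "offset": [0.0174, 0, 0.0099], "dr": [0, 0, 0]}, {"jaw": 100, "offset": [0.0217, 0, 0.0124], "dr": [0, 0, 0]}, {"jaw": 100, "offset": [0.026, 0, 0.0149], "dr": [0, 0, 0]}, {"jaw": 100, "offset": [0.0304, 0, 0.0174], "dr": [0, 0, 0]}, {"jaw": 100, "offset": [0.0347, 0, 0.0199], "dr": [0, 0, 0]}, {"jaw": 100, "offset": [0.0391, 0, 0.0224], "dr": [0, 0, 0]}, {"jaw": 100, "offset": [0.0434, 0, 0.0249], "dr": [0, 0, 0]}, {"jaw": 100, "offset": [0.0477, 0, 0.0273], "dr": [0, 0, 0]}, {"jaw": 100, "offset": [0.0521, 0, 0.0298], "dr": [0, 0, 0]}, {"jaw": 100, "offset": [0.0564, 0, 0.0323], "dr": [0, 0, 0]}, {"jaw": 100, "offset": [0.0608, 0, 0.0348], "dr": [0, 0, 0]}])

```text
t: 5.2
tool_pos: [0.4664, 0.051, 0.0186]
orientation: [[0.191, 0.975, 0.109], [0.847, -0.22, 0.485], [0.497, -0.0, -0.868]]
force: [-0.5, -2.9, -0.6]
width: 0.605
grasp_force: 1.6
```

```bash
cat >> h.py <<'E'
c=np.array([.5126,.2444]);a_=np.radians(77.3);R=np.array([[np.cos(a_),np.sin(a_)],[-np.sin(a_),np.cos(a_)]])
fr=lambda P:(R@(np.array(P)[:2]-c)*1000).round(1)
E
python3 - <<'E'
from h import *
o=observe(); print(o["joints"].round(3),o["tool_pos"].round(4),fr(o["tool_pos"]))
t=snapshot("top"); s=snapshot("side")
a=cv2.resize(t["img"][190:290,210:343,::-1],None,fx=4,fy=4,interpolation=cv2.INTER_CUBIC)
b=cv2.resize(s["img"][120:280,260:360,::-1],None,fx=2.5,fy=2.5,interpolation=cv2.INTER_CUBIC)
m=np.zeros((400,800,3),np.uint8);m[:400,:532]=a;m[:400,540:790]=b;cv2.imwrite("pics/c3.png",m)
E
```

```text
[-0.461  0.564  2.069  0.743  0.794 -0.845] [0.4664 0.051  0.0186] [-198.9    2.5]
```

View pics/c3.png

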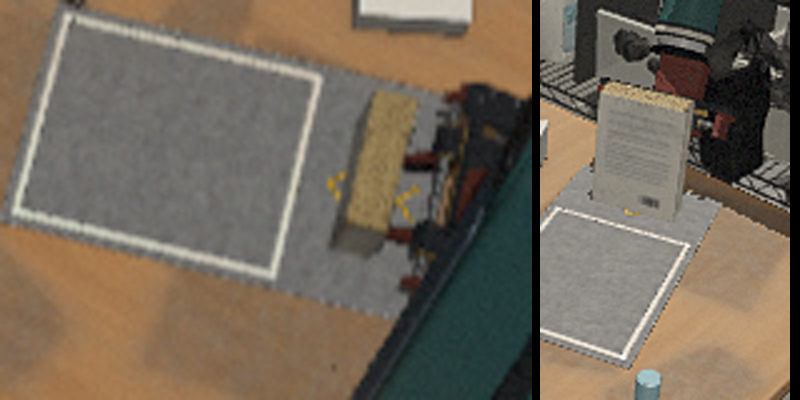

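The book is still upright, is now square to the near line, and the fingers are on its lower part. I'll measure the leading foot.

Run:
```python
from h import *
t=snapshot("top"); s=snapshot("side")
pt=lambda x,y:(210+(x+.5)/4-.5,190+(y+.5)/4-.5)
ps=lambda x,y:(260+(x-540+.5)/2.5-.5,120+(y+.5)/2.5-.5)
for n,p,z in [("fL",(333,246),.002),("hR",(374,91),.163),("hL",(345,240),.163),("htR",(418,97),.163)]: print(n,fr(onz(t,pt(*p),z)))
for n,p,z in [("fL",(676,220),.002),("fR",(594,202),.002),("nr",(558,209),.002),("nl",(690,243),.002)]: print(n,fr(onz(s,ps(*p),z)))
```

```text
fL [-157.9   50.7]
hR [-153.1  -54.3]
hL [-157.    65.5]
htR [-187.6  -58. ]
fL [-157.2   59.9]
fR [-146.6  -49. ]
nr [-109.7  -84.2]
nl [-117.5   91.1]
```

jog_arm(series=[{"jaw": 100, "offset": [0.0043, 0, 0.0025], "dr": [0, 0, 0]}, {"jaw": 100, "offset": [0.0087, 0, 0.005], "dr": [0, 0, 0]}, {"jaw": 100, "offset": [0.013, 0, 0.0075], "dr": [0, 0, 0]}, {"jaw": 100, "offset": [0.0174, 0, 0.0099], "dr": [0, 0, 0]}, {"jaw": 100, "offset": [0.0217, 0, 0.0124], "dr": [0, 0, 0]}, {"jaw": 100, "offset": [0.026, 0, 0.0149], "dr": [0, 0, 0]}, {"jaw": 100, "offset": [0.0304, 0, 0.0174], "dr": [0, 0, 0]}, {"jaw": 100, "offset": [0.0347, 0, 0.0199], "dr": [0, 0, 0]}, {"jaw": 100, "offset": [0.0391, 0, 0.0224], "dr": [0, 0, 0]}, {"jaw": 100, "offset": [0.042, 0, 0.024], "dr": [0, 0, 0]}, {"jaw": 100, "offset": [0.0451, 0, 0.0258], "dr": [0, 0, 0]}, {"jaw": 100, "offset": [0.0451, 0, 0.0258], "dr": [0, 0, 0]}])

```text
t: 6.9
tool_pos: [0.4777, 0.1017, 0.0187]
orientation: [[0.191, 0.976, 0.109], [0.846, -0.22, 0.485], [0.497, -0.0, -0.868]]
force: [0.2, -2.2, -0.6]
width: 0.609
grasp_force: 0.7
```

Run:
```python
from h import *
o=observe(); print(o["joints"].round(3),o["tool_pos"].round(4),fr(o["tool_pos"]))
t=snapshot("top"); s=snapshot("side")
a=cv2.resize(t["img"][190:290,220:320,::-1],None,fx=4,fy=4,interpolation=cv2.INTER_CUBIC)
b=cv2.resize(s["img"][140:240,250:350,::-1],None,fx=4,fy=4,interpolation=cv2.INTER_CUBIC)
cv2.imwrite("pics/c4.png",np.hstack([a,b]))
```

```text
[-0.344  0.563  2.072  0.805  0.754 -0.79 ] [0.4777 0.1017 0.0187] [-146.9    2.7]
```

View pics/c4.png

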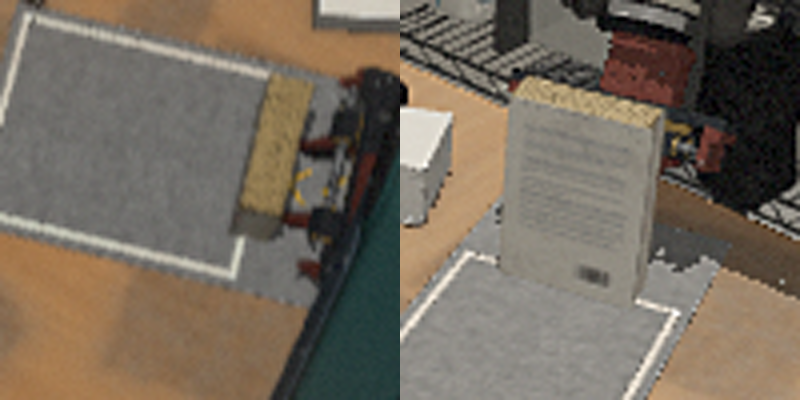

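The book stands upright and its foot, at (501,270)–(636,304) in the side half, lies just over the near line (465,252)–(680,312).

Run:
```python
from h import *
t=snapshot("top"); s=snapshot("side")
ps=lambda x,y:(250+(x-400+.5)/4-.5,140+(y+.5)/4-.5)
pt=lambda x,y:(220+(x+.5)/4-.5,190+(y+.5)/4-.5)
for n,p,z in [("fR",(501,270),.002),("fL",(635,304),.002),("nr outer",(465,252),.002),("nl outer",(680,312),.002)]: print(n,fr(onz(s,ps(*p),z)))
for n,p,z in [("fL",(233,234),.002),("hR",(270,73),.163),("hL",(240,215),.163),("nl",(236,278),.002)]: print(n,fr(onz(t,pt(*p),z)))
```

```text
fR [-101.7  -52.8]
fL [-107.6   57.7]
nr outer [-111.7  -88.8]
nl outer [-113.7   92.1]
fL [-105.9   53.1]
hR [-101.   -56.2]
hL [-103.9   58.8]
nl [-117.    88.9]
```

jog_arm(series=[{"jaw": 100, "offset": [0.0017, 0, 0.001], "dr": [0, 0, 0]}, {"jaw": 100, "offset": [0.0035, 0, 0.002], "dr": [0, 0, 0]}, {"jaw": 100, "offset": [0.0035, 0, 0.002], "dr": [0, 0, 0]}, {"jaw": 100, "offset": [-0.0035, 0, -0.002], "dr": [0, 0, 0]}, {"jaw": 100, "offset": [-0.0174, 0, -0.01], "dr": [0, 0, 0]}, {"jaw": 100, "offset": [-0.0347, 0, -0.02], "dr": [0, 0, 0]}, {"jaw": 100, "offset": [-0.0197, 0, -0.046], "dr": [0, 0, 0]}, {"jaw": 100, "offset": [-0.0047, 0, -0.072], "dr": [0, 0, 0]}, {"jaw": 100, "offset": [0.0103, 0, -0.098], "dr": [0, 0, 0]}, {"jaw": 100, "offset": [0.0259, 0, -0.1255], "dr": [0, 0, 0]}, {"jaw": 100, "offset": [0.0259, 0, -0.1255], "dr": [0, 0, 0]}, {"jaw": 100, "offset": [0.0259, 0, -0.1255], "dr": [0, 0, 0]}])

```text
t: 8.6
tool_pos: [0.4685, 0.0619, 0.1399]
orientation: [[0.192, 0.975, 0.109], [0.846, -0.221, 0.485], [0.497, -0.001, -0.868]]
force: [-0.3, 0.3, -0.4]
width: 0.611
grasp_force: 0.0
```

Run:
```python
from h import *
o=observe(); print(o["joints"].round(3),o["tool_pos"].round(4),fr(o["tool_pos"]),o["force"].round(1))
t=snapshot("top"); s=snapshot("side")
a=cv2.resize(t["img"][190:290,220:320,::-1],None,fx=4,fy=4,interpolation=cv2.INTER_CUBIC)
b=cv2.resize(s["img"][140:240,250:350,::-1],None,fx=4,fy=4,interpolation=cv2.INTER_CUBIC)
cv2.imwrite("pics/c5.png",np.hstack([a,b]))
```

```text
[-0.436  0.323  1.987  0.598  1.039 -0.577] [0.4685 0.0619 0.1399] [-187.7    2.9] [-0.3  0.3 -0.4]
```

View pics/c5.png

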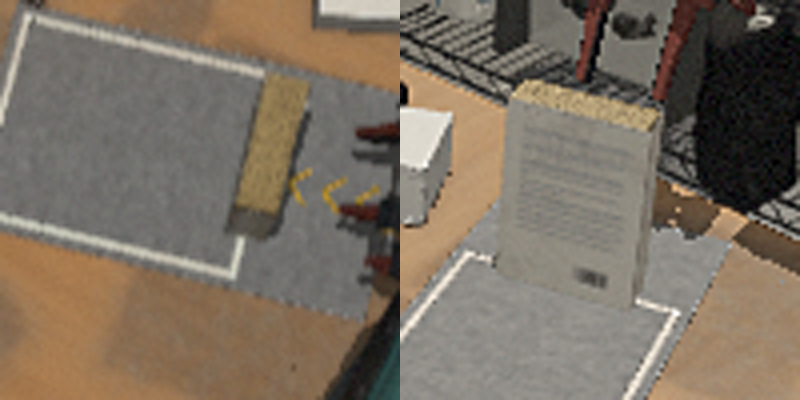

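The book is upright, with its foot about (498,273)–(635,307) just past the near line, and the fingers are clear behind its upper part. Now the high push.

jog_arm(series=[{"jaw": 100, "offset": [0.013, 0, 0.0075], "dr": [0, 0, 0]}, {"jaw": 100, "offset": [0.026, 0, 0.0149], "dr": [0, 0, 0]}, {"jaw": 100, "offset": [0.0347, 0, 0.0199], "dr": [0, 0, 0]}, {"jaw": 100, "offset": [0.0391, 0, 0.0224], "dr": [0, 0, 0]}, {"jaw": 100, "offset": [0.0434, 0, 0.0249], "dr": [0, 0, 0]}, {"jaw": 100, "offset": [0.0477, 0, 0.0273], "dr": [0, 0, 0]}, {"jaw": 100, "offset": [0.0521, 0, 0.0298], "dr": [0, 0, 0]}, {"jaw": 100, "offset": [0.0564, 0, 0.0323], "dr": [0, 0, 0]}, {"jaw": 100, "offset": [0.0608, 0, 0.0348], "dr": [0, 0, 0]}, {"jaw": 100, "offset": [0.0651, 0, 0.0373], "dr": [0, 0, 0]}, {"jaw": 100, "offset": [0.0694, 0, 0.0398], "dr": [0, 0, 0]}, {"jaw": 100, "offset": [0.0738, 0, 0.0422], "dr": [0, 0, 0]}, {"jaw": 100, "offset": [0.0781, 0, 0.0447], "dr": [0, 0, 0]}, {"jaw": 100, "offset": [0.0825, 0, 0.0472], "dr": [0, 0, 0]}, {"jaw": 100, "offset": [0.0868, 0, 0.0497], "dr": [0, 0, 0]}, {"jaw": 100, "offset": [0.0868, 0, 0.0497], "dr": [0, 0, 0]}, {"jaw": 100, "offset": [0.0868, 0, 0.0497], "dr": [0, 0, 0]}, {"jaw": 100, "offset": [0.0868, 0, 0.0497], "dr": [0, 0, 0]}])

```text
t: 10.95
tool_pos: [0.491, 0.1599, 0.1405]
orientation: [[0.191, 0.975, 0.109], [0.847, -0.22, 0.485], [0.497, -0.0, -0.868]]
force: [-0.4, -0.2, 0.0]
width: 0.609
grasp_force: 0.0
```

jog_arm(series=[{"jaw": 100, "offset": [0, 0, -0.04], "dr": [0, 0, 0]}, {"jaw": 100, "offset": [0, 0, -0.09], "dr": [0, 0, 0]}, {"jaw": 100, "offset": [-0.03, 0, -0.14], "dr": [0, 0, 0]}, {"jaw": 100, "offset": [-0.08, 0, -0.16], "dr": [0, 0, 0]}, {"jaw": 100, "offset": [-0.08, 0, -0.16], "dr": [0, 0, 0]}, {"jaw": 100, "offset": [-0.08, 0, -0.16], "dr": [0, 0, 0]}])

```text
t: 11.7
tool_pos: [0.4581, 0.015, 0.2395]
orientation: [[0.192, 0.975, 0.109], [0.846, -0.221, 0.485], [0.498, -0.001, -0.867]]
force: [-1.0, 0.7, 0.8]
width: 0.608
grasp_force: 0.0
```

Run:
```python
from h import *
o=observe(); print(o["t"],o["tool_pos"].round(4),fr(o["tool_pos"]),o["force"].round(1))
t=snapshot("top"); s=snapshot("side")
a=cv2.resize(t["img"][190:290,220:320,::-1],None,fx=4,fy=4,interpolation=cv2.INTER_CUBIC)
b=cv2.resize(s["img"][180:280,230:330,::-1],None,fx=4,fy=4,interpolation=cv2.INTER_CUBIC)
cv2.imwrite("pics/c6.png",np.hstack([a,b]))
```

```text
11.7 [0.4581 0.015  0.2395] [-235.8    2.8] [-1.   0.7  0.8]
```

View pics/c6.png

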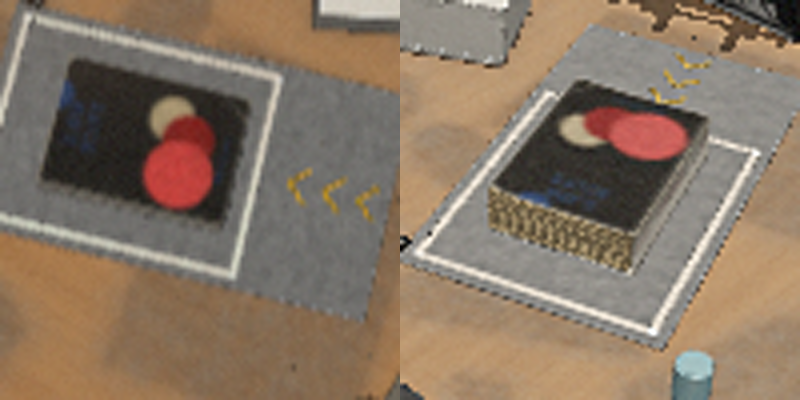

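The book lies flat, front cover up, at about (70..250, 58..228) in the top half. It is wholly inside the frame and the hand is clear of it.

```bash
python3 -c "
from workcell import finish_job
print(finish_job())"
```

```text
the job is handed in; nothing more can be done
None
```

The job is handed in: I slid the book upright until its foot just crossed the near line and toppled it forward; the last pictures show it flat, front cover up, inside the frame with the hand drawn away, and the arm kept clear of the things around it.

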